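# Shut the recycling bin, dial the shackle free and hold it in the hasp

### The job

The recycling bin has been filled: first push its tilted-out front fully shut. Then turn the dial on the lock block, click by click, until its nose rests in the notch that points straight at the U-shaped shackle, and pull the freed shackle up out of the block. Finish holding it: lower its long leg through both eyes of the bin's hasp, upright, and keep it gripped there, its top bar well above the hasp and nothing else carrying or jamming it; leave the other kitchen things where they stand.

Things in the scene. Friction and masses are not known exactly. Their poses are not given: they have to be found in the camera images.
- binbox: Pale grey plastic tilt-out recycling bin, fixed to the worktop, 220 wide (its y), 180 high, 170 deep. Origin: on the worktop, middle of the outer face of the front when shut; x points into the bin, away from the robot, z up. A steel hasp plate (50 x 50, 5 thick) juts 55 mm out over the front at the middle of the top edge.
- binfront (a joint): Tilt of the bin's front (rad): 0 shut, grows (to 0.55) as its top tilts out to -x of binbox. Hinge along y, 8 mm above the worktop, in the outer face. A flat panel 220 wide, stays where left; 3 to 5 N along +x at its top edge shuts it against a stop. Its own hasp eye (50 x 50, 5 thick) juts 55 mm out at mid width: push 60 to 70 mm to either side of it.
- front_top (a point): Middle of the top edge of the bin's front panel, outer face; moves with the front. 172 mm above the hinge.
- hasp (a point): Centre of the 30 x 30 mm square hole in the fixed hasp plate, at the plate's top face: 30 mm out from the shut front, 190 mm above the worktop. Axes as binbox. The front's eye has the same hole; when the front is shut it lies straight below, its underside 27 mm below this point, and one rod can pass through both. Free space below.
- lock: Grey steel lock block fixed to the worktop, 72 (x) x 160 (y) x 65 high. Origin on the worktop at x = 0, between the dial and the shackle; the block spans y -85 to +75. The dial's axis stands at y = -50, the shackle's legs in holes at y = +25 (long) and y = +61 (short).
- dial (a joint): Dial angle (rad), counter-clockwise from above; 0 when its nose points along +y of lock, at the shackle and the one long mark. Clicks into 12 notches 0.524 apart, about 0.06 N m each. Starts at 0.85 to 1.75 (settling in a notch); limits 2.4 either way. Within 0.06 of 0 the shackle is free; a notch or more away steel holds its long leg fast.
- dial_grip (a point): On the dial's axis, 92 mm above the worktop; y of this point points to the nose. The dial is a 48 mm disc, 65 to 73 mm high, with an upright black bar to grip: 13 mm thick, from 22 mm behind the axis to the pointed nose 20 mm ahead of it, 73 to 97 mm high.
- shackle: Loose steel U, 160 g, bar 12 mm thick. Origin on the axis of the level top bar (along y, straight from -11 to +11), midway between the legs, which run to -z: long one at y -18, tip 100 mm down; short one at y +18, tip 70 down. Starts in the block at lock (0, 43, 108) mm, axes as lock, 1.2 mm play; must rise 57 mm to leave it.
- long_tip (a point): End of the shackle's long leg: (0, -18, -100) mm in the shackle's frame.
- crock: Bystander: brown lidded onggi crock, 156 mm across, 172 high, origin under its centre.
- steamer: Bystander: round bamboo steamer, 176 mm across, 92 high, origin under its centre.
- shaker: Bystander: orange flip-top seasoning shaker, 48 mm across, 106 high, origin under its centre.
- chopsticks_a: Bystander: pair of steel chopsticks on a small rest, 226 long (x), lying near the middle, between bin and block, origin underneath.
- chopsticks_b: Bystander: pair of steel chopsticks on a small rest, 226 long (x), lying off to the right, origin underneath.
- bowl: Bystander: white ceramic bowl, 110 mm across, 55 high, origin under its centre.
Mind the look-alikes: they are no part of the job. What is shaped like the shackle but blue or orange is not meant.

How it is judged:
By the outcome, as a careful person would: the job done as asked, in the order asked, and still so for the second after the job is handed in, while the arm keeps its last pose, push and grip.
It also fails if it takes over 72 s, if anything falls off the work surface, if the arm or the gripper's body presses on something with over 40 N, if the wrist force passes 120 N, or if a joint passes its speed limit or range.

### The arm

A 6-joint arm with a two-finger parallel gripper is mounted at the origin on the work surface. World frame = base frame: x ahead of the robot, y to its left, z up, the work surface at z = 0. Lengths are in mm, angles in rad, forces in N, time in s.
With the tool pointing down it reaches from about 325 to 750 mm from the base axis. Payload 7.6 kg.
Tool frame: the origin (TCP) lies between the finger pads; the fingertips stand 14 mm ahead of it and the grasp point (between the pads) lies 5 mm behind it; z points along the fingers, y is the direction in which the jaws open and shut (so a half turn about z gives the same grasp; the last joint's range is limited). The gripper opens to 85 mm and grips with 20 to 120 N. Pads are 22 mm wide; open, the fingers measure 114 mm over their backs; the gripper's body (76 mm by 85 mm) begins 54 mm behind the grasp point. The pads swing forward as they close: fully open they stand 13 mm farther back than shut.
Start: joints at [-1.203, 0.052, 1.401, -0, 1.689, -0.07], TCP at [222.598, -475.494, 245.323] pointing down, gripper open.
Joint ranges: [-2.9, 2.9], [-0.91, 2.17], [0.12, 2.37], [-1.06, 4.2], [0.26, 2.73], [-2.93, 2.93]. Speed limits (rad/s): [2.57, 2.57, 3.01, 3.14, 3.14, 3.14].

### API

Orientations are given as [roll, pitch, yaw] about the fixed x, y, z axes, in that order (R = Rz(yaw) Ry(pitch) Rx(roll)).
In Python, from rig import telemetry, imaging, job gives the robot as it stands. The module is installed in compiled form; this text tells all that it offers.
- The arm moves only by the tool servo_tool, never from a script. Its argument "rows" is one flat list of numbers, 6 for each row, row after row: the shift along the tool's x, y, z in cm, then the turn, a rotation vector about the tool's x, y, z in rad. A call has 1 to 20 rows; each row is the pose to reach, as a shift and turn from the pose commanded when the call began, along the tool's axes at that moment; what a row does not reach only later rows make up. A row lasts 1/10 s, in which the tool goes at most 50 mm and 8.59 degrees, less where a joint would pass 70% of its speed; a pose out of reach is approached as far as the arm can. A call with a gripper value outside its range is refused whole. "grip" is the opening in per cent of the stroke, from 0 (shut) to 100 (fully open), set as the call begins (left out, the last holds). The fingers move at their own pace and stop on an object; "grip_force" is the grip in N (left out, the last holds). Time passes only in rows, so rows that repeat a pose let the fingers close. It gives the time, the measured TCP pose, the force and the opening at its end, in the units of the state.
- telemetry.read_state(): the state, without advancing time (a new reading comes with each control period).
- imaging.camera(name): name is "scene" or "top"; returns a dict with "img" (420x560x3 uint8, red, green, blue), "range_z" (420x560 float32, mm along the optical axis (not along the pixel's ray), 0 where there is no reading), "mtx" (3x3 intrinsics, pixels), "D" ([k1, k2, p1, p2, k3] as OpenCV has them; the pictures are not rectified), "extrinsics" (4x4, takes a point from world to camera coordinates). Camera axes: x right, y down, z forward; pixel columns grow to the right and rows downward; lengths in mm; the calibration is good to about 2 mm. A picture is of the moment at which its call begins.
- job.sign_off(): hands the job in, once; it reports no verdict.
The state is a dict: "time": time; "joints": joint angles; "dq": joint speeds; "joint_efforts": joint torques, N m; "position": TCP position; "ee_rot": TCP orientation; "wrist_force": force on the tool from outside, world axes, zero at the start; "wrist_torque": the same for the moment, N m; "finger_gap": finger opening in mm.
Only numpy, scipy, OpenCV 4.12 (cv2) and the standard library are available. Lean on these libraries where they do the work, as an engineer would, in place of code of your own. Each camera call takes 0.05 s, during which the arm holds its last target.

## Working session

There is one attempt and no reset: what is moved stays moved. The work goes in short steps, Python scripts to look and compute and a tool call to move; the robot and the scene stay as the last step left them, time stands still between calls to the robot, and variables do not carry over. Pictures are saved under pics/ and viewed, and the job is handed in when it is done.

Besides the shell and the picture viewer there is one more tool, called after "Request:" as name(argument=value, ...) on one line, values as JSON. servo_tool: Moves the arm, as the interface text tells. Its arguments: {"type":"object","properties":{"rows":{"type":"array","items":{"type":"number"}},"grip":{"type":"number"},"grip_force":{"type":"number"}},"required":["rows"]}

```bash
mkdir -p pics; ls; cat > h.py <<'E'
import numpy as np, cv2
from rig import telemetry, imaging, job
from scipy.spatial.transform import Rotation as R
def cam(n):
    c=imaging.camera(n); c['D']=np.array(c['D'],float); c['mtx']=np.array(c['mtx'],float); c['E']=np.array(c['extrinsics'],float); return c
def rays(c,uv):
    uv=np.asarray(uv,float).reshape(-1,1,2)
    n=cv2.undistortPoints(uv,c['mtx'],c['D']).reshape(-1,2)
    d=np.c_[n,np.ones(len(n))]; Rm=c['E'][:3,:3]; t=c['E'][:3,3]
    return -Rm.T@t, d@Rm   # d has unit z along the axis
def onplane(c,uv,z):
    o,d=rays(c,uv); return o+d*((z-o[2])/d[:,2])[:,None]
def depth(c,uv):
    uv=np.asarray(uv).reshape(-1,2); o,d=rays(c,uv)
    r=c['range_z'][uv[:,1].astype(int),uv[:,0].astype(int)]
    return o+d*r[:,None]
def cloud(c):
    h,w=c['range_z'].shape; u,v=np.meshgrid(np.arange(w),np.arange(h))
    return depth(c,np.c_[u.ravel(),v.ravel()]).reshape(h,w,3)
def proj(c,P):
    rv,_=cv2.Rodrigues(c['E'][:3,:3]); return cv2.projectPoints(np.asarray(P,float).reshape(-1,3),rv,c['E'][:3,3],c['mtx'],c['D'])[0].reshape(-1,2)
def save(c,n,crop=None,s=1):
    im=c['img'][:,:,::-1]
    if crop: x0,y0,x1,y1=crop; im=im[y0:y1,x0:x1]
    cv2.imwrite('pics/'+n+'.png',cv2.resize(im,None,fx=s,fy=s,interpolation=cv2.INTER_CUBIC))
def st():
    s=telemetry.read_state()
    for k in s: print(k,np.round(s[k],4))
    return s
E
python3 - <<'E'
from h import *
import pickle
st()
for n in('scene','top'):
    c=cam(n); save(c,n+'0'); pickle.dump(c,open(n+'0.pkl','wb'))
    print(n,c['mtx'].round(1).tolist(),c['D'],c['E'].round(3).tolist(), (-c['E'][:3,:3].T@c['E'][:3,3]).round())
E
```

```text
pics
time 0.0
joints [-1.2033  0.0528  1.4018 -0.      1.6886 -0.0703]
dq [ 0.0012 -0.0004 -0.0006 -0.0018  0.0021 -0.0013]
joint_efforts [ 2.00000e-04 -3.81670e+01 -3.60188e+01 -1.00000e-04  6.20000e-03
  1.00000e-04]
position [ 222.4907 -475.2044  244.461 ]
ee_rot [-3.140e+00 -1.000e-04  4.378e-01]
wrist_force [-0.2127 -0.1251  0.4168]
wrist_torque [-0.006   0.0281 -0.027 ]
finger_gap 85.5994
scene [[500.8, 0.0, 276.4], [0.0, 500.8, 212.5], [0.0, 0.0, 1.0]] [-0.00655845  0.          0.          0.          0.        ] [[0.358, 0.934, -0.015, -171.959], [0.786, -0.31, -0.535, -329.975], [-0.505, 0.179, -0.845, 1724.27], [0.0, 0.0, 0.0, 1.0]] [1191. -251. 1277.]
top [[446.9, 0.0, 281.2], [0.0, 446.9, 206.6], [0.0, 0.0, 1.0]] [-0.05840612  0.          0.          0.          0.        ] [[0.094, -0.996, -0.002, -29.1], [-0.972, -0.091, -0.216, 544.658], [0.215, 0.022, -0.976, 1437.294], [0.0, 0.0, 0.0, 1.0]] [ 224.  -11. 1521.]
```

View pics/scene0.png

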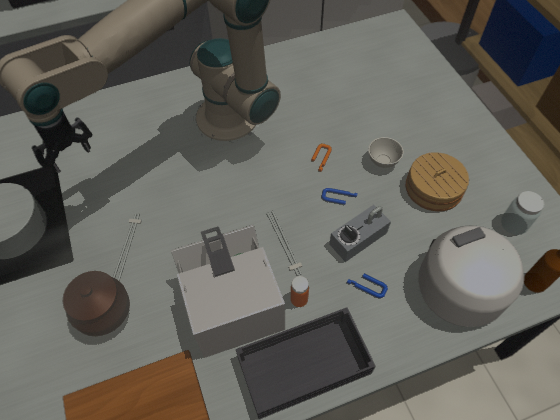

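View pics/top0.png

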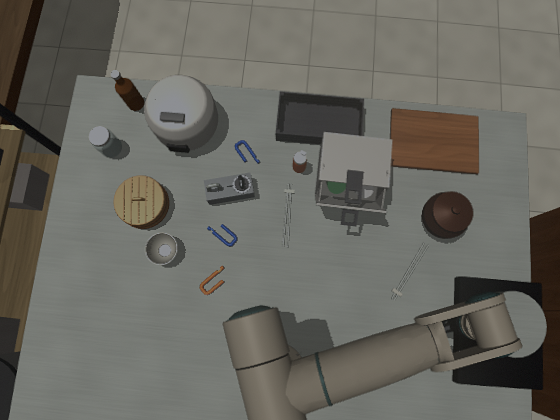

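The scene view shows the bin around (225,280), its front facing the robot, and the lock block at (360,232). In the top view the bin is at (355,175) and the lock at (230,188). Next I'll zoom in and measure.

```bash
python3 - <<'E'
from h import *
import pickle
s=pickle.load(open('scene0.pkl','rb'));t=pickle.load(open('top0.pkl','rb'))
save(s,'s_lock',(310,190,410,270),7); save(t,'t_lock',(190,160,270,215),9)
save(s,'s_bin',(160,215,300,345),5); save(t,'t_bin',(300,120,410,245),5)
for n,c,box in(('s',s,(310,190,410,270)),('t',t,(190,160,270,215))):
    C=cloud(c); print(n,'table z',np.median(C[250:,100:110,2]) if n=='t' else np.median(C[180:200,250:260,2]))
    x0,y0,x1,y1=box; Q=C[y0:y1,x0:x1].reshape(-1,3)
    h=np.histogram(Q[:,2],bins=np.arange(-10,130,5)); print(dict(zip(h[1][:-1].tolist(),h[0].tolist())))
C=cloud(t);Q=C[120:245,300:410].reshape(-1,3);h=np.histogram(Q[:,2],bins=np.arange(-10,230,5)); print(dict(zip(h[1][:-1].tolist(),h[0].tolist())))
E
```

```text
s table z -0.28753584896321627
{-10: 277, -5: 2997, 0: 2518, 5: 278, 10: 127, 15: 64, 20: 54, 25: 42, 30: 44, 35: 50, 40: 42, 45: 47, 50: 45, 55: 89, 60: 491, 65: 456, 70: 98, 75: 41, 80: 24, 85: 14, 90: 31, 95: 60, 100: 13, 105: 21, 110: 31, 115: 1, 120: 0}
t table z 0.49493384804929974
{-10: 181, -5: 1188, 0: 1502, 5: 319, 10: 35, 15: 18, 20: 23, 25: 12, 30: 18, 35: 15, 40: 17, 45: 27, 50: 16, 55: 54, 60: 300, 65: 362, 70: 135, 75: 45, 80: 7, 85: 5, 90: 16, 95: 29, 100: 14, 105: 9, 110: 25, 115: 11, 120: 0}
{-10: 228, -5: 1962, 0: 3474, 5: 1275, 10: 188, 15: 323, 20: 546, 25: 238, 30: 114, 35: 65, 40: 55, 45: 45, 50: 35, 55: 39, 60: 40, 65: 58, 70: 52, 75: 38, 80: 32, 85: 23, 90: 28, 95: 25, 100: 63, 105: 60, 110: 29, 115: 35, 120: 33, 125: 71, 130: 133, 135: 140, 140: 127, 145: 131, 150: 90, 155: 45, 160: 64, 165: 128, 170: 101, 175: 1059, 180: 1779, 185: 420, 190: 281, 195: 26, 200: 0, 205: 0, 210: 0, 215: 0, 220: 0}
```

View pics/s_lock.png

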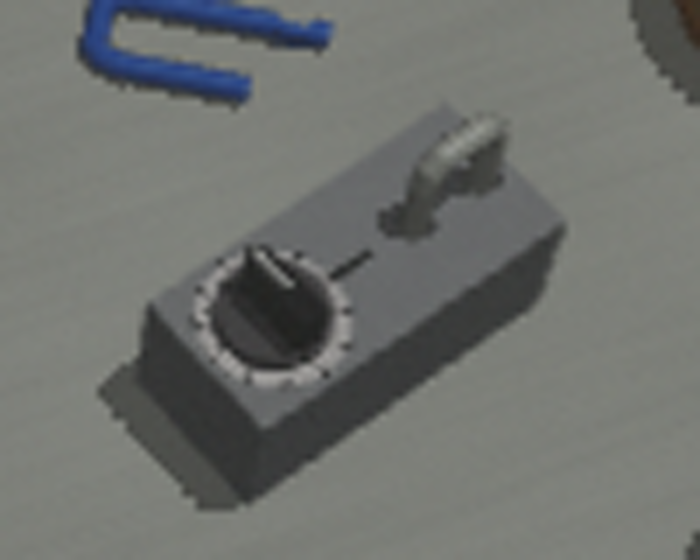

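View pics/t_lock.png

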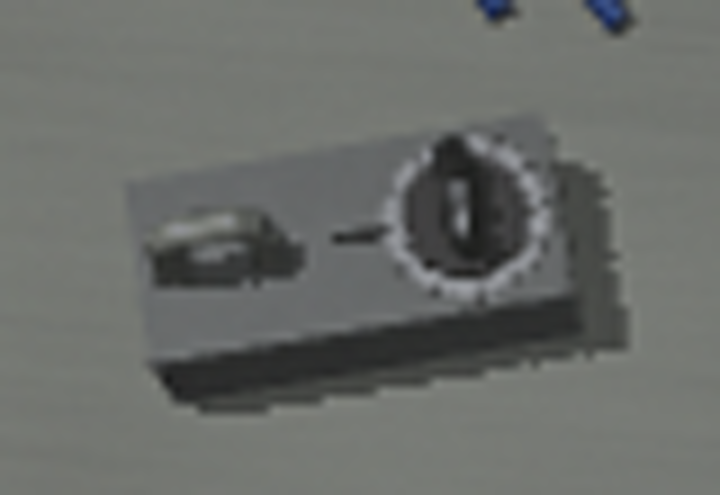

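View pics/s_bin.png

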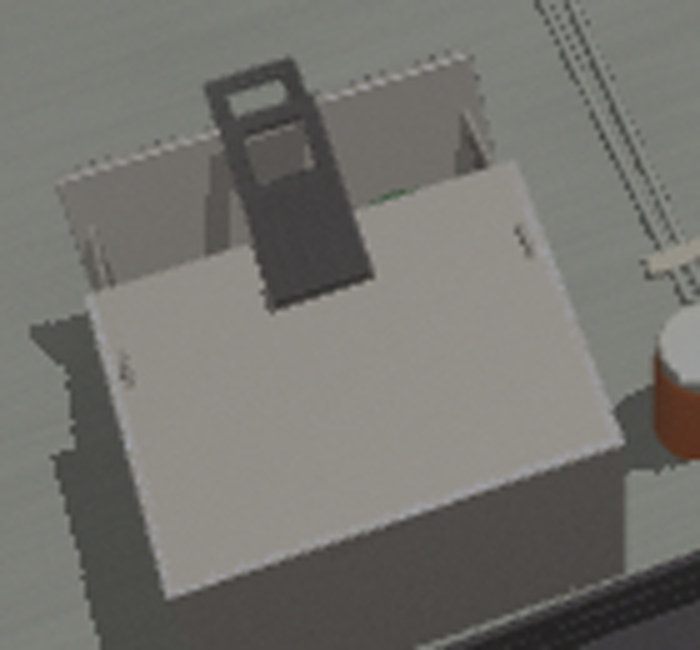

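View pics/t_bin.png

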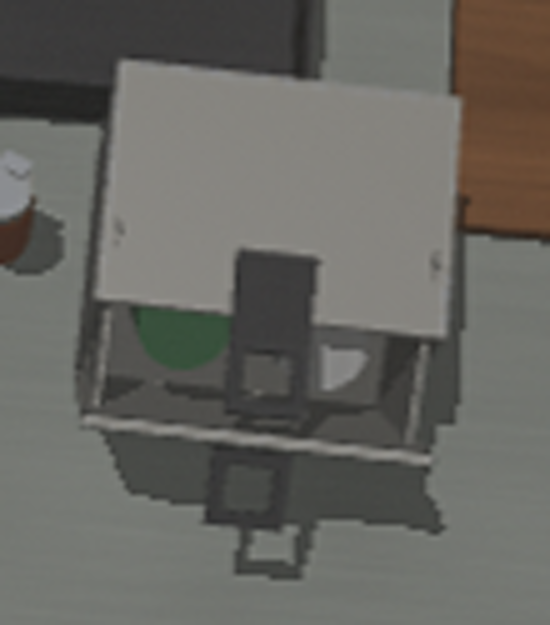

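```bash
cat >> h.py <<'E'
def un(P,x0,y0,s): P=np.asarray(P,float); return (P+.5)/s-.5+[x0,y0]
def tri(c1,u1,c2,u2):
    o1,d1=rays(c1,u1);o2,d2=rays(c2,u2);out=[]
    for a,b in zip(d1,d2):
        A=np.c_[a,-b]; k,_,_,_=np.linalg.lstsq(A,o2-o1,rcond=None)
        p,q=o1+a*k[0],o2+b*k[1]; out.append(np.r_[(p+q)/2,np.linalg.norm(p-q)])
    return np.array(out)
E
python3 - <<'E'
from h import *
import pickle
np.set_printoptions(suppress=True,precision=1)
s=pickle.load(open('scene0.pkl','rb'));t=pickle.load(open('top0.pkl','rb'))
sl=un([(447,103),(568,222),(262,430),(150,305)],310,190,7)   # far? order
tl=un([(150,362),(127,183),(545,115),(580,300)],190,160,9)
print('lock tri',tri(s,sl,t,tl)); print(onplane(s,sl,65));print(onplane(t,tl,65))
# mark, dial ring centre
print('dial ring', tri(s,un([(274,318)],310,190,7),t,un([(468,216)],190,160,9)))
print('ring s',onplane(s,un([(274,316)],310,190,7),65.5),onplane(t,un([(468,216)],190,160,9),65.5))
print('mark',onplane(s,un([(332,277),(370,253)],310,190,7),65),onplane(t,un([(385,233),(333,239)],190,160,9),65))
print('nose line s z97',onplane(s,un([(252,252),(290,285)],310,190,7),97)); print('t',onplane(t,un([(460,185),(463,240)],190,160,9),97))
# bin
sb=un([(62,183),(465,55),(515,163),(623,440),(167,598),(90,298)],160,215,5)
tb=un([(430,460),(82,422),(98,300),(120,60),(460,98),(445,337)],300,120,5)
print('bin',tri(s,sb,t,tb)); print(onplane(s,sb[2:],180),onplane(t,tb[2:],180))
# hasp plate outer corners z190 : in scene
sh=un([(232,133),(299,113),(312,167),(262,185)],160,215,5)
th=un([(299,414),(228,411)],300,120,5)
# inner hole corners
sh=un([(244,137),(301,121),(314,166),(263,185)],160,215,5)
th=un([(291,396),(243,395),(244,350),(293,353)],300,120,5)
print('hole',tri(s,sh,t,th));print(onplane(s,sh,190),onplane(t,th,190))
E
```

```text
lock tri [[543.7 275.4  66.4   2.3]
 [612.2 294.1  65.3   4.1]
 [653.  139.7  65.1   3. ]
 [584.  121.   62.3   7.2]]
[[543.1 277.2  65. ]
 [612.4 296.4  65. ]
 [653.3 141.2  65. ]
 [586.1 123.8  65. ]]
[[543.6 274.5  65. ]
 [611.5 292.2  65. ]
 [652.5 138.2  65. ]
 [582.1 117.3  65. ]]
dial ring [[610.5 164.2  67.8   3.8]]
ring s [[608.9 167.3  65.5]] [[610.4 162.6  65.5]]
mark [[600.9 196.7  65. ]
 [596.3 215.8  65. ]] [[601.1 193.   65. ]
 [597.  212.1  65. ]]
nose line s z97 [[594.8 160.8  97. ]
 [613.7 168.2  97. ]]
t [[613.5 163.1  97. ]
 [592.8 159.7  97. ]]
bin [[ 536.6 -302.7  164.4    4.7]
 [ 540.5  -86.8  163.9    1.3]
 [ 616.4  -88.3  177.9    4.8]
 [ 774.7  -91.4  182.9    2.4]
 [ 770.1 -309.8  181.7    1.8]
 [ 612.  -305.2  180.3    4.7]]
[[ 618.1  -86.3  180. ]
 [ 773.9  -89.8  180. ]
 [ 769.7 -309.   180. ]
 [ 612.5 -303.   180. ]] [[ 615.2  -90.5  180. ]
 [ 775.6  -92.7  180. ]
 [ 770.7 -311.1  180. ]
 [ 611.8 -307.7  180. ]]
hole [[ 561.9 -210.1  193.6    3.7]
 [ 561.  -181.1  189.2    4.3]
 [ 588.8 -181.3  190.6    1.2]
 [ 589.8 -209.6  191.6    4.7]]
[[ 560.4 -208.2  190. ]
 [ 562.  -179.   190. ]
 [ 588.7 -180.7  190. ]
 [ 589.6 -207.3  190. ]] [[ 562.5 -212.5  190. ]
 [ 560.4 -183.1  190. ]
 [ 588.9 -181.9  190. ]
 [ 589.8 -212.2  190. ]]
```

```bash
cat >> h.py <<'E'
def plan(xyz,yaw=None,show=True):
    s=telemetry.read_state(); p=np.array(s['position']); Rm=R.from_euler('xyz',s['ee_rot']).as_matrix()
    Rt=R.from_euler('xyz',[np.pi,0,s['ee_rot'][2] if yaw is None else yaw]).as_matrix()
    d=Rm.T@(np.array(xyz)-p)/10; rv=R.from_matrix(Rm.T@Rt).as_rotvec()
    print('shift cm',d.round(2),'rot',rv.round(4),'rows',max(np.linalg.norm(d)/5,np.linalg.norm(rv)/.15).round(1), 'F',np.round(s['wrist_force'],1),'t',round(s['time'],2))
E
python3 - <<'E'
from h import *
plan([475,-262,235],-0.02)
import pickle
t=pickle.load(open('top0.pkl','rb')); print(onplane(t,[[447,213],[289,188],[286,245],[425,245],[397,293]],5).round(),onplane(t,[[447,213]],172).round())
E
```

```text
shift cm [31.91 -8.61  0.97] rot [-1.400e-03  2.000e-04  4.578e-01] rows 6.6 F [-0.8 -0.9  1.2] t 0.1
[[ 588. -555.    5.]
 [ 626.    2.    5.]
 [ 425.   -6.    5.]
 [ 469. -480.    5.]
 [ 298. -391.    5.]] [[ 548. -495.  172.]]
```

Request:
servo_tool(rows=[4,-1.1,0.1,0,0,0.06,8,-2.2,0.2,0,0,0.12,12,-3.2,0.4,0,0,0.17,16,-4.3,0.5,0,0,0.23,20,-5.4,0.6,0,0,0.29,24,-6.5,0.7,0,0,0.34,28,-7.6,0.8,0,0,0.4,32,-8.6,1,0,0,0.458,32,-8.6,1,0,0,0.458,32,-8.6,1,0,0,0.458], grip=0, grip_force=40)

```text
time: 1.1
position: [476.2, -261.3, 234.6]
ee_rot: [-3.141, 0.001, -0.018]
wrist_force: [-0.8, -0.2, -0.3]
finger_gap: 0.1
```

```bash
python3 - <<'E'
from h import *
st(); plan([485,-262,160],-0.02); c=cam('scene'); save(c,'s1',(100,100,400,330),2.5)
E
```

```text
time 1.1
joints [-5.6970e-01  1.0770e-01  1.3633e+00 -4.0000e-04  1.6719e+00  1.0191e+00]
dq [-0.0394 -0.0151  0.0059 -0.0044  0.0004 -0.0065]
joint_efforts [ 1.43850e+00 -3.99774e+01 -3.61175e+01  1.24300e-01 -2.09000e-02
  1.38800e-01]
position [ 476.1893 -261.2853  234.6182]
ee_rot [-3.1412e+00  1.3000e-03 -1.8000e-02]
wrist_force [-0.7865 -0.2141 -0.2871]
wrist_torque [0.0171 0.0108 0.0218]
finger_gap 0.0682
shift cm [0.89 0.06 7.46] rot [-0.0004  0.0013  0.002 ] rows 1.5 F [-0.8 -0.2 -0.3] t 1.1
```

View pics/s1.png

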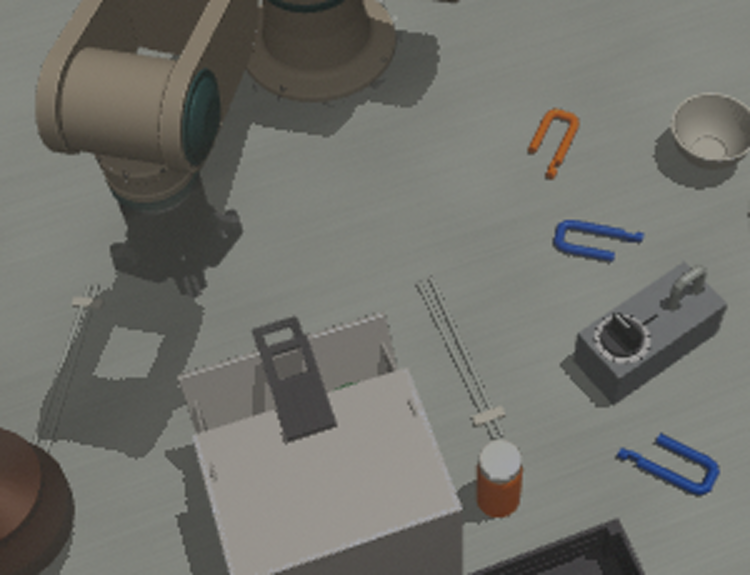

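The gripper is closed in front of the bin's right half, with its tips near (185,290) in the crop. I'll descend and start the push.

Request:
servo_tool(rows=[0.4,0,3,0,0,0,0.8,0,6,0,0,0,0.9,0,7.4,0,0,0,2.5,0,7.4,0,0,0,4,0,7.4,0,0,0,5,0,7.4,0,0,0,6,0,7.4,0,0,0,7,0,7.4,0,0,0,8,0,7.4,0,0,0,9,0,7.4,0,0,0,9,0,7.4,0,0,0])

```text
time: 2.25
position: [566.7, -264.0, 161.4]
ee_rot: [3.141, -0.001, -0.02]
wrist_force: [-0.1, 0.9, 0.5]
finger_gap: 0.1
```

Request:
servo_tool(rows=[0.6,0,0,0,0,0,1.2,0,0,0,0,0,1.6,0,0,0,0,0,2,0,0,0,0,0,2,0,0,0,0,0])

```text
time: 2.75
position: [586.4, -264.1, 161.1]
ee_rot: [-3.142, -0.0, -0.02]
wrist_force: [-0.1, 0.2, -0.7]
finger_gap: 0.0
```

```bash
python3 - <<'E'
from h import *
c=cam('scene'); save(c,'s2',(130,190,300,320),4.5); c=cam('top'); save(c,'t2',(300,120,410,245),5)
E
```

```text
(no output)
```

View pics/s2.png

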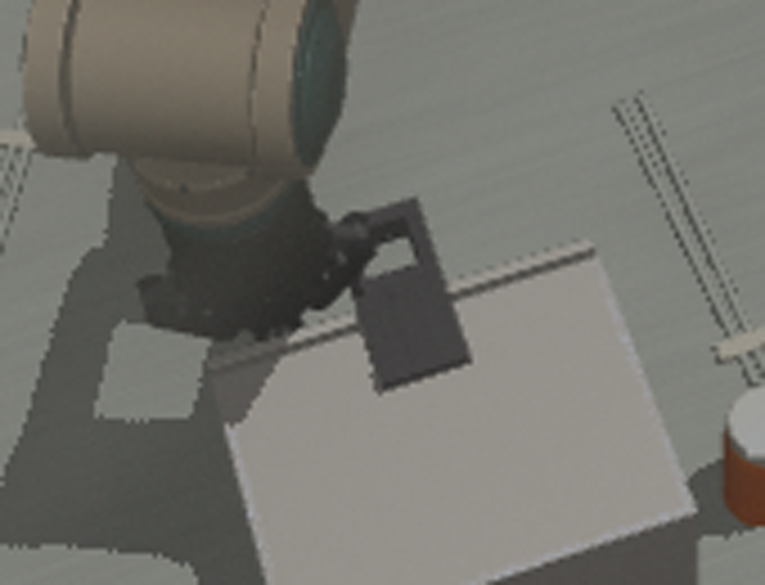

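View pics/t2.png

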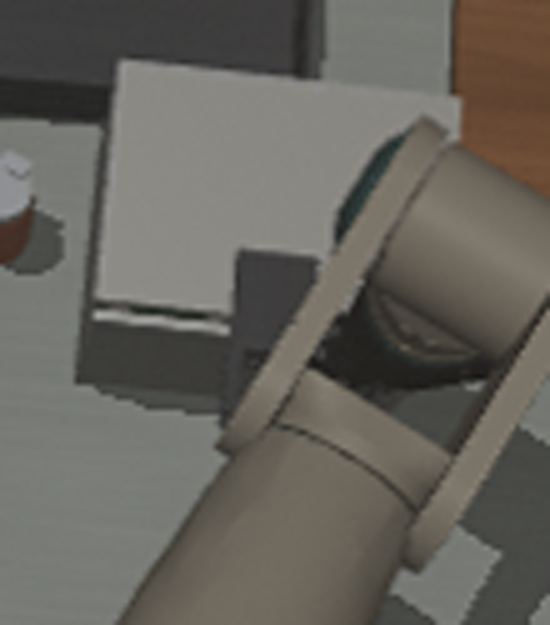

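The front is nearly shut, with a thin gap still visible along the lid edge. I'll keep pushing in small steps.

Request:
servo_tool(rows=[0.2,0,0,0,0,0,0.4,0,0,0,0,0,0.5,0,0,0,0,0,0.6,0,0,0,0,0,0.6,0,0,0,0,0])

```text
time: 3.35
position: [590.4, -264.1, 161.1]
ee_rot: [-3.141, 0.005, -0.021]
wrist_force: [-11.2, 2.4, 4.3]
finger_gap: -0.1
```

Request:
servo_tool(rows=[0.1,0,0,0,0,0,0.2,0,0,0,0,0,0.2,0,0,0,0,0,0.2,0,0,0,0,0])

```text
time: 3.75
position: [590.5, -264.1, 161.1]
ee_rot: [-3.139, 0.01, -0.021]
wrist_force: [-24.6, 5.6, 6.9]
finger_gap: -0.1
```

Request:
servo_tool(rows=[-2,0,0,0,0,0,-5,0,0,0,0,0,-9,0,0,0,0,0,-12,0,-1,0,0,0,-12,0,-5,0,0,0,-12,0,-9,0,0,0,-12,0,-10,0,0,0,-12,0,-10,0,0,0])

```text
time: 4.55
position: [474.8, -262.3, 263.8]
ee_rot: [3.139, -0.005, -0.02]
wrist_force: [-0.1, -0.0, -0.3]
finger_gap: 0.3
```

```bash
python3 - <<'E'
from h import *
plan([520,0,260],1.6)
c=cam('top'); save(c,'t3',(300,120,410,245),5);c=cam('scene'); save(c,'s3',(150,190,300,310),5)
E
```

```text
shift cm [  3.99 -26.32   0.32] rot [ 5.8000e-03 -1.3000e-03 -1.6201e+00] rows 10.8 F [-0.1 -0.  -0.3] t 4.55
```

View pics/t3.png

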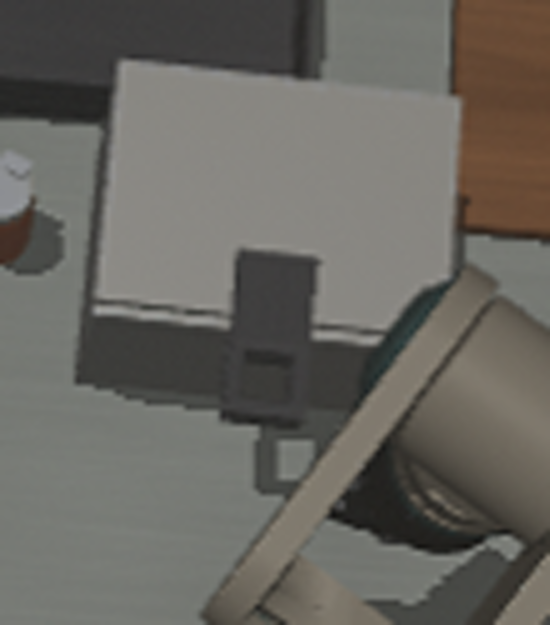

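View pics/s3.png

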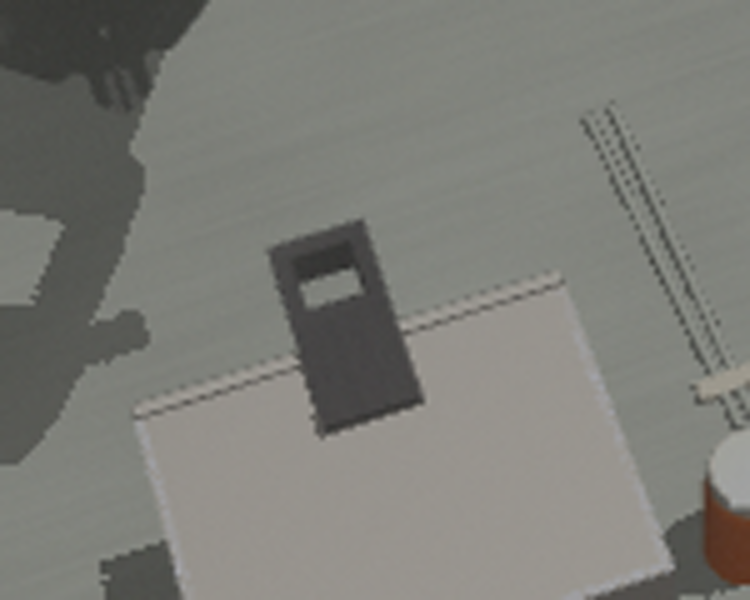

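The front is shut: only an even thin seam remains, and the two eyes line up. On to the dial.

Request:
servo_tool(rows=[0.4,-2.4,0,0,0,-0.14,0.8,-4.8,0,0,0,-0.28,1.2,-7.2,0,0,0,-0.42,1.5,-9.6,0,0,0,-0.56,1.8,-12,0,0,0,-0.7,2.2,-14.4,0,0,0,-0.84,2.6,-16.8,0,0,0,-0.98,3,-19.2,0,0,0,-1.12,3.3,-21.6,0,0,0,-1.26,3.6,-24,0,0,0,-1.4,4,-26.3,0.3,0,0,-1.54,4,-26.3,0.3,0,0,-1.62,4,-26.3,0.3,0,0,-1.62], grip=50)

```text
time: 5.95
position: [518.8, 1.0, 255.9]
ee_rot: [-3.138, -0.0, 1.602]
wrist_force: [-0.5, -0.1, -0.1]
finger_gap: 42.6
```

```bash
python3 - <<'E'
from h import *
plan([609.8,164,200],3.40)
E
```

```text
shift cm [16.01  9.62  5.56] rot [-0.0024 -0.0036 -1.7982] rows 12.0 F [-0.5 -0.1 -0.1] t 5.95
```

Request:
servo_tool(rows=[1.3,0.8,0,0,0,-0.15,2.6,1.6,0.4,0,0,-0.3,4,2.4,0.8,0,0,-0.45,5.3,3.2,1.3,0,0,-0.6,6.7,4,1.8,0,0,-0.75,8,4.8,2.3,0,0,-0.9,9.3,5.6,2.8,0,0,-1.05,10.7,6.4,3.3,0,0,-1.2,12,7.2,3.8,0,0,-1.35,13.3,8,4.4,0,0,-1.5,14.7,8.8,5,0,0,-1.65,16,9.6,5.5,0,0,-1.8,16,9.6,5.5,0,0,-1.8,16,9.6,5.5,0,0,-1.8])

```text
time: 7.35
position: [610.3, 162.3, 202.2]
ee_rot: [-3.141, -0.002, -2.889]
wrist_force: [0.5, -1.3, -0.8]
finger_gap: 42.8
```

```bash
python3 - <<'E'
from h import *
st();plan([609.8,164,120],3.40)
c=cam('top'); save(c,'t4',(170,130,290,230),6);c=cam('scene'); save(c,'s4',(290,150,430,270),5)
E
```

```text
time 7.35
joints [ 2.0160e-01  3.7080e-01  1.1210e+00 -3.0000e-04  1.6518e+00 -1.6219e+00]
dq [-0.0083 -0.0212 -0.0015  0.0003  0.0018 -0.0056]
joint_efforts [ 6.33200e-01 -4.96833e+01 -3.56860e+01  5.19000e-02 -2.55000e-02
 -1.42400e-01]
position [610.2725 162.3235 202.1916]
ee_rot [-3.1414e+00 -2.0000e-03 -2.8889e+00]
wrist_force [ 0.5349 -1.2871 -0.8077]
wrist_torque [-0.0043 -0.0022  0.027 ]
finger_gap 42.7802
shift cm [-0.01  0.18  8.22] rot [-0.0002 -0.002  -0.0057] rows 1.6 F [ 0.5 -1.3 -0.8] t 7.35
```

View pics/s4.png

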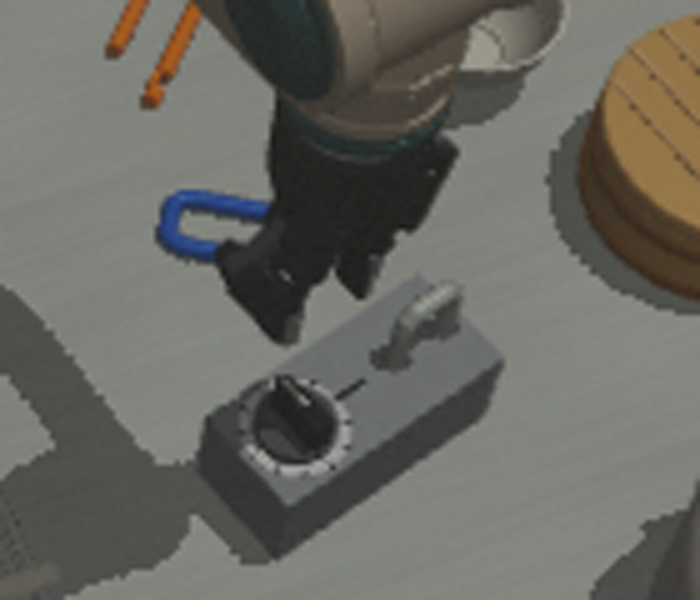

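The open gripper is aligned over the dial. I'll descend onto the bar.

Request:
servo_tool(rows=[0,0.1,2.5,0,0,0,0,0.18,5,0,0,0,0,0.18,7.5,0,0,-0.006,0,0.18,9.5,0,0,-0.006,0,0.18,10.8,0,0,-0.006,0,0.18,11.3,0,0,-0.006,0,0.18,11.3,0,0,-0.006])

```text
time: 8.15
position: [610.1, 164.4, 90.3]
ee_rot: [-3.141, -0.0, -2.879]
wrist_force: [0.0, 0.6, -0.5]
finger_gap: 42.9
```

Request:
servo_tool(rows=[0,0,0,0,0,0,0,0,0,0,0,0,0,0,0,0,0,0,0,0,0,0,0,0,0,0,0,0,0,0,0,0,0,0,0,0], grip=0, grip_force=30)

```text
time: 8.75
position: [610.6, 165.6, 91.9]
ee_rot: [3.141, 0.002, -2.877]
wrist_force: [-2.5, 3.1, 6.1]
finger_gap: 12.3
```

```bash
python3 - <<'E'
from h import *
st();plan([609.8,164,120],3.40)
c=cam('top'); save(c,'t5',(170,130,290,230),6);c=cam('scene'); save(c,'s5',(290,150,430,270),5)
E
```

```text
time 8.75
joints [ 2.0610e-01  4.4430e-01  1.2505e+00  1.0000e-03  1.4445e+00 -1.6297e+00]
dq [ 0.      0.001  -0.0012 -0.0016 -0.0006  0.0002]
joint_efforts [-2.94330e+00 -4.80051e+01 -3.19339e+01 -1.14660e+00 -4.09500e-01
 -6.10000e-03]
position [610.5579 165.6223  91.8817]
ee_rot [ 3.1407e+00  2.4000e-03 -2.8767e+00]
wrist_force [-2.4649  3.1125  6.1454]
wrist_torque [ 0.5845  0.3854 -0.0078]
finger_gap 12.338
shift cm [ 0.11 -0.13 -2.81] rot [0.0009 0.0024 0.0065] rows 0.6 F [-2.5  3.1  6.1] t 8.75
```

View pics/s5.png

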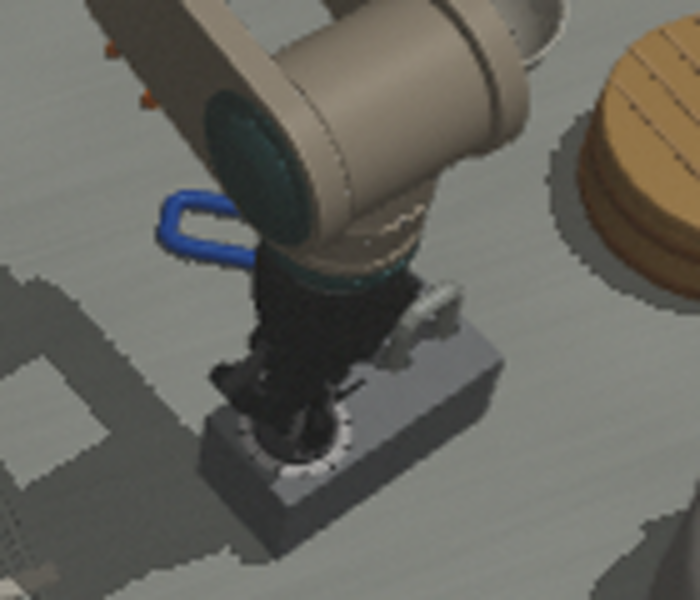

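Gripped (gap 12.3 mm), with a light upward and sideways load. I'll relieve that and turn three clicks clockwise.

Request:
servo_tool(rows=[0,0.1,-0.2,0,0,0,0,0.1,-0.2,0,0,0.1,0,0.1,-0.2,0,0,0.2,0,0.1,-0.2,0,0,0.3,0,0.1,-0.2,0,0,0.4,0,0.1,-0.2,0,0,0.524,0,0.1,-0.2,0,0,0.524,0,0.1,-0.2,0,0,0.524])

```text
time: 9.65
position: [610.4, 165.2, 92.0]
ee_rot: [-3.141, 0.002, 2.885]
wrist_force: [5.7, 0.5, -4.2]
finger_gap: 12.3
```

```bash
python3 - <<'E'
from h import *
st()
E
```

```text
time 9.65
joints [ 2.0640e-01  4.4440e-01  1.2500e+00 -1.0000e-03  1.4459e+00 -1.1076e+00]
dq [ 0.0006 -0.0004  0.0002  0.0017  0.0007 -0.0085]
joint_efforts [  0.6988 -53.3498 -33.5695   0.296    1.5024   0.0959]
position [610.4304 165.2102  92.0206]
ee_rot [-3.1412e+00  1.5000e-03  2.8849e+00]
wrist_force [ 5.7033  0.5284 -4.2393]
wrist_torque [-0.0221 -0.9302 -0.0023]
finger_gap 12.3267
```

Request:
servo_tool(rows=[0,0,0,0,0,0.1,0,0,0,0,0,0.2,0,0,0,0,0,0.3,0,0,0,0,0,0.4,0,0,0,0,0,0.524,0,0,0,0,0,0.524,0,0,0,0,0,0.524])

```text
time: 10.35
position: [610.1, 164.8, 92.0]
ee_rot: [-3.141, 0.001, 2.363]
wrist_force: [4.5, -2.3, -3.5]
finger_gap: 12.2
```

Request:
servo_tool(rows=[0,0,0,0,0,0.1,0,0,0,0,0,0.2,0,0,0,0,0,0.3,0,0,0,0,0,0.4,0,0,0,0,0,0.524,0,0,0,0,0,0.524,0,0,0,0,0,0.524])

```text
time: 11.05
position: [609.7, 164.6, 92.0]
ee_rot: [-3.14, 0.002, 1.84]
wrist_force: [2.0, -6.1, -3.4]
finger_gap: 12.4
```

Request:
servo_tool(rows=[0,0,0,0,0,0,0,0,0,0,0,0,0,0,0,0,0,0,0,0,0,0,0,0,0,0,0,0,0,0], grip=50)

```text
time: 11.55
position: [609.8, 165.9, 92.4]
ee_rot: [3.141, -0.0, 1.835]
wrist_force: [0.7, -0.7, -0.2]
finger_gap: 42.7
```

Request:
servo_tool(rows=[0,0,-3,0,0,0,0,0,-6,0,0,0,-4,0,-10,0,0,0,-8,0,-12,0,0,0,-12,0,-12,0,0,0,-16,0,-12,0,0,0,-16,0,-12,0,0,0])

```text
time: 12.25
position: [652.0, 6.3, 212.1]
ee_rot: [-3.141, 0.001, 1.829]
wrist_force: [-0.8, -0.0, 0.0]
finger_gap: 42.9
```

```bash
python3 - <<'E'
from h import *
import pickle
st()
c=cam('top'); pickle.dump(c,open('t6.pkl','wb')); save(c,'t6',(190,160,270,215),9);c=cam('scene'); pickle.dump(c,open('s6.pkl','wb'));save(c,'s6',(310,190,410,270),7)
E
```

```text
time 12.25
joints [-4.6400e-02  4.2630e-01  1.0308e+00 -1.3000e-03  1.6843e+00 -3.0440e-01]
dq [ 0.076  -0.0133  0.0285  0.0355  0.0033  0.0517]
joint_efforts [-1.41940e+00 -5.35516e+01 -3.71130e+01 -2.08100e-01 -2.44000e-02
 -5.00900e-01]
position [652.0424   6.3378 212.1093]
ee_rot [-3.1414e+00  1.3000e-03  1.8287e+00]
wrist_force [-7.552e-01 -2.470e-02  5.000e-04]
wrist_torque [ 0.008  -0.009   0.0143]
finger_gap 42.942
```

View pics/s6.png

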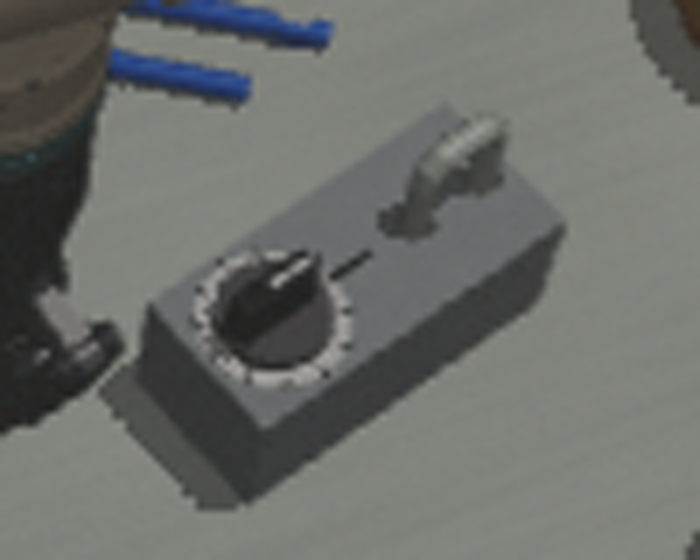

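View pics/t6.png

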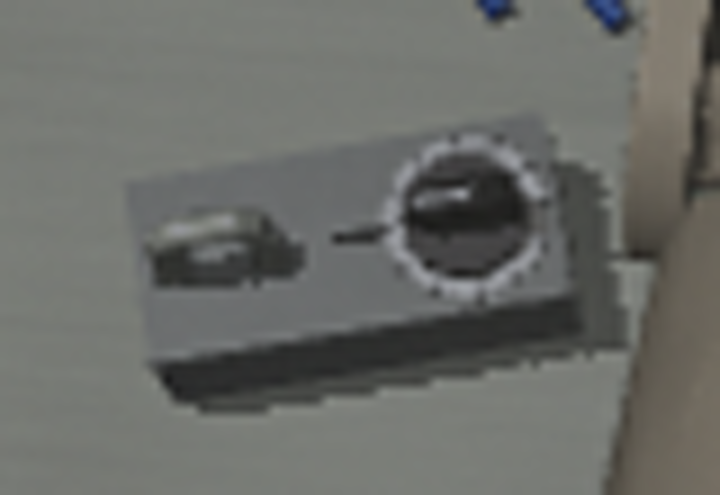

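The nose now points along the long mark at the shackle. Checking the angle and measuring the shackle's bar from both views.

```bash
python3 - <<'E'
from h import *
import pickle
np.set_printoptions(suppress=True,precision=1)
s=pickle.load(open('s6.pkl','rb'));t=pickle.load(open('t6.pkl','rb'))
a=onplane(s,un([(275,287),(312,258)],310,190,7),97);b=onplane(t,un([(470,187),(412,198)],190,160,9),97)
for q in(a,b):
    d=q[1]-q[0]; print('nose',q[:,:2].tolist(),'dial',np.arctan2(d[1],d[0])-np.pi/2-0.26)
# shackle bar: bright/silver pixels within depth>100
for n,c in(('s',s),('t',t)):
    C=cloud(c); m=(C[...,2]>101)&(C[...,2]<125)&(np.hypot(C[...,0]-586,C[...,1]-254)<45)
    Q=C[m]; print(n,len(Q),Q.mean(0),'z pct',np.percentile(Q[:,2],[5,50,90,97]))
    w,v=np.linalg.eigh(np.cov(Q[:,:2].T)); e=v[:,1]*np.sign(v[1,1]); print('axis yaw',np.arctan2(-e[0],e[1]), 'range',np.percentile((Q[:,:2]-Q[:,:2].mean(0))@e,[2,98]))
# bar ends by eye
us=un([(432,163),(497,120)],310,190,7); ut=un([(265,218),(157,240)],190,160,9)
print(tri(s,us,t,ut))
E
```

```text
nose [[612.4068798432796, 162.3835295531158], [605.8121379942913, 181.43792953443472]] dial 0.07319687263351349
nose [[613.1133470946535, 159.38158432698907], [606.9727291919505, 180.15452758035397]] dial 0.027421240252898382
s 65 [587.7 253.5 110. ] z pct [103.3 110.7 114.8 116.6]
axis yaw 0.22926725919776159 range [-17.7  20.6]
t 47 [584.3 252.1 111.8] z pct [104.7 111.6 117.5 118.9]
axis yaw 0.2713469564587453 range [-18.7  21.3]
[[591.4 233.9 113.6   7.6]
 [580.3 271.2 108.1   3.7]]
```

```bash
python3 - <<'E'
from h import *
plan([585.8,254.4,200],1.832)
E
```

```text
shift cm [25.25 -0.03  1.21] rot [-0.0004 -0.0005  0.0006] rows 5.1 F [-0.6  0.7  0.1] t 12.35
```

Request:
servo_tool(rows=[4,0,0,0,0,0,8.5,0,0,0,0,0,13,0,0,0,0,0,17.5,0,0,0,0,0,22,0,0.6,0,0,0,25,0,1.2,0,0,0,25.2,0,1.2,0,0,0,25.2,0,1.2,0,0,0])

```text
time: 13.15
position: [585.0, 256.1, 200.2]
ee_rot: [-3.141, 0.0, 1.837]
wrist_force: [-0.0, 0.0, -0.6]
finger_gap: 43.0
```

```bash
python3 - <<'E'
from h import *
plan([585.8,254.4,103],1.832)
c=cam('scene'); save(c,'s7',(290,150,430,270),5)
E
```

```text
shift cm [-0.18  0.03  9.72] rot [-0.0004  0.0002  0.0051] rows 1.9 F [-0.   0.  -0.6] t 13.15
```

View pics/s7.png

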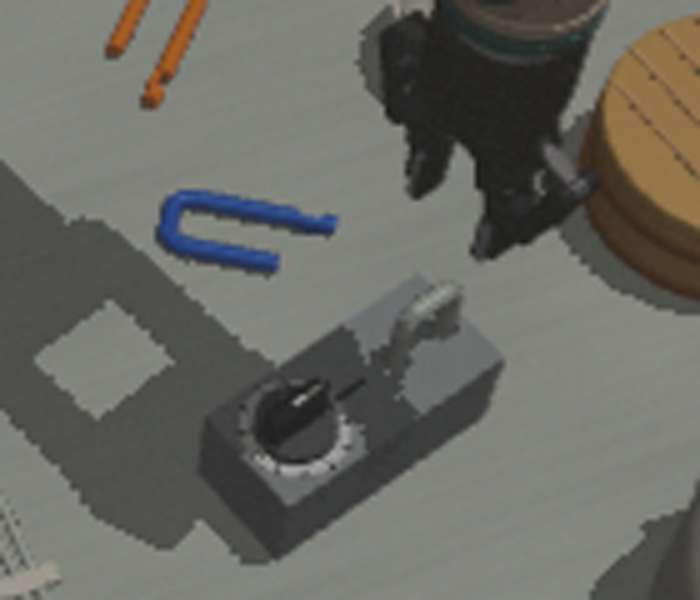

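Request:
servo_tool(rows=[-0.1,0,2.5,0,0,0,-0.18,0,5,0,0,0.005,-0.18,0,7,0,0,0.005,-0.18,0,8.8,0,0,0.005,-0.18,0,9.7,0,0,0.005,-0.18,0,9.7,0,0,0.005])

```text
time: 13.8
position: [586.2, 251.7, 102.1]
ee_rot: [-3.139, 0.0, 1.828]
wrist_force: [0.3, 0.4, 0.1]
finger_gap: 42.8
```

Request:
servo_tool(rows=[0,0,0,0,0,0,0,0,0,0,0,0,0,0,0,0,0,0,0,0,0,0,0,0,0,0,0,0,0,0,0,0,0,0,0,0], grip=0, grip_force=40)

```text
time: 14.4
position: [587.1, 252.9, 104.9]
ee_rot: [3.139, 0.0, 1.829]
wrist_force: [0.1, -1.2, 6.1]
finger_gap: 10.6
```

```bash
python3 - <<'E'
from h import *
st()
c=cam('scene'); save(c,'s8',(290,150,430,270),5)
E
```

```text
time 14.4
joints [ 3.4910e-01  4.5050e-01  1.2154e+00 -3.0000e-04  1.4731e+00  9.1200e-02]
dq [ 0.0009 -0.001   0.0003 -0.0004 -0.0018 -0.002 ]
joint_efforts [ 5.92500e-01 -4.84694e+01 -3.17699e+01  2.45000e-01 -8.27000e-02
 -1.89000e-02]
position [587.1386 252.8864 104.8639]
ee_rot [3.1389e+00 1.0000e-04 1.8287e+00]
wrist_force [ 0.0571 -1.153   6.0739]
wrist_torque [-0.1822  0.0076  0.043 ]
finger_gap 10.5975
```

View pics/s8.png

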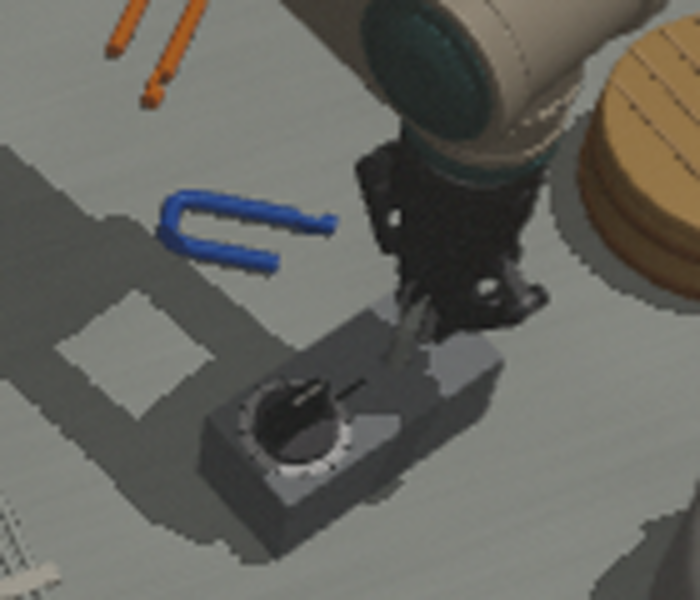

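Request:
servo_tool(rows=[0,0,0,0,0,0,0,0,0,0,0,0,0,0,-0.5,0,0,0,0,0,-1,0,0,0,0,0,-1.5,0,0,0,0,0,-2,0,0,0], grip_force=60)

```text
time: 15.05
position: [586.2, 252.8, 123.4]
ee_rot: [-3.141, 0.0, 1.829]
wrist_force: [0.2, -0.4, -1.9]
finger_gap: 10.0
```

Request:
servo_tool(rows=[0,0,-0.7,0,0,0,0,0,-1.5,0,0,0,0,0,-2.3,0,0,0,0,0,-3.1,0,0,0,0,0,-4,0,0,0,0,0,-5,0,0,0,0,0,-7,0,0,0,0,0,-10,0,0,0,0,0,-13,0,0,0,0,0,-16,0,0,0,0,0,-18,0,0,0,0,0,-18,0,0,0,0,0,-18,0,0,0])

```text
time: 16.35
position: [586.4, 252.7, 302.9]
ee_rot: [-3.142, 0.0, 1.829]
wrist_force: [-0.2, -0.7, -2.7]
finger_gap: 10.1
```

```bash
python3 - <<'E'
from h import *
import pickle
st(); plan([520,40,310],1.6)
c=cam('scene'); save(c,'s9',(270,120,410,240),5);pickle.dump(c,open('s9.pkl','wb'))
c=cam('top'); save(c,'t9',(170,100,310,220),5);pickle.dump(c,open('t9.pkl','wb'))
E
```

```text
time 16.35
joints [ 3.4920e-01  3.8090e-01  9.0950e-01 -1.0000e-04  1.8513e+00  9.1100e-02]
dq [-0.0027  0.0222  0.0399 -0.0006 -0.0012 -0.0022]
joint_efforts [ 3.36000e-02 -5.48642e+01 -3.91281e+01  2.10000e-03  6.72000e-02
 -0.00000e+00]
position [586.3921 252.7445 302.8618]
ee_rot [-3.1415e+00  1.0000e-04  1.8288e+00]
wrist_force [-0.1668 -0.7432 -2.7121]
wrist_torque [ 0.0051  0.0156 -0.0613]
finger_gap 10.1021
shift cm [-18.88 -11.85  -0.71] rot [-1.000e-04  1.000e-04  2.288e-01] rows 4.5 F [-0.2 -0.7 -2.7] t 16.35
```

View pics/s9.png

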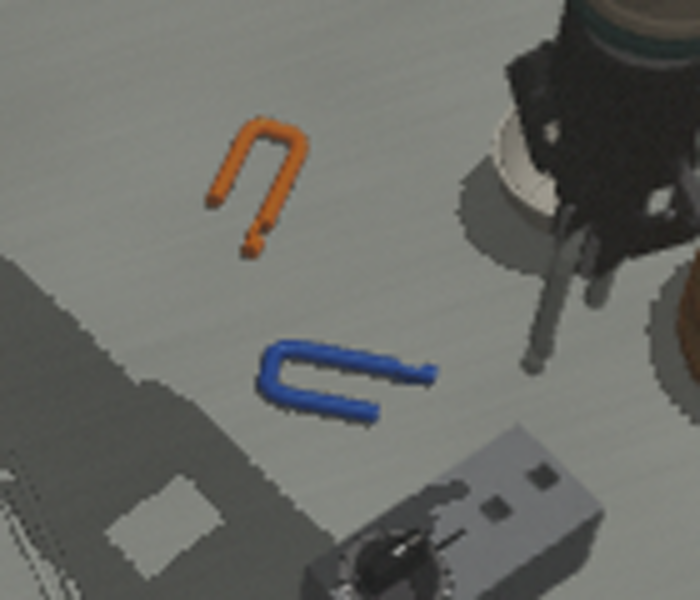

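View pics/t9.png

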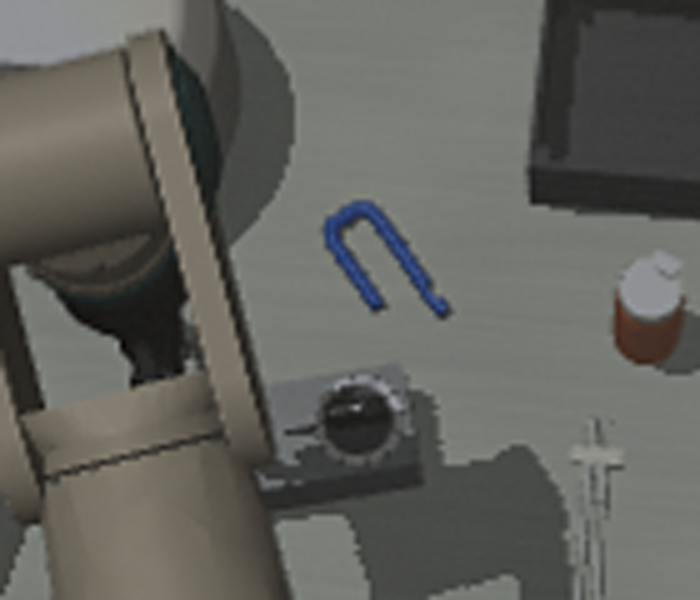

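The shackle is out and held. In the crop its long leg's tip is at (533,370) and its short leg's at (597,303), both hanging upright. Next I'll measure the tip relative to the TCP and plan the transfer.

```bash
python3 - <<'E'
from h import *
import pickle
np.set_printoptions(suppress=True,precision=1)
s=pickle.load(open('s9.pkl','rb'))
yd=np.array([-np.sin(.26),np.cos(.26),0]); xd=np.array([np.cos(.26),np.sin(.26),0])
T=np.array([586.4,252.7,302.9])
for off in(0,1.5): 
    c0=T+[0,0,3]+yd*off
    for leg,z in((-18,-100),(18,-70),(-18,-40)): print(off,leg,((proj(s,c0+yd*leg+[0,0,z])-[270,120]+.5)*5-.5))
print('tip on planes',onplane(s,un([(533,368)],270,120,5),205.9)-T,' short',onplane(s,un([(597,302)],270,120,5),235.9)-T)
for u in([(533,368)],): 
    d=(onplane(s,un(u,270,120,5),205.9)-T)[0]; print('long tip along y',d@yd,'x',d@xd)
d=(onplane(s,un([(597,302)],270,120,5),235.9)-T)[0]; print('short tip along y',d@yd,'x',d@xd)
E
```

```text
0 -18 [[529.  370.7]]
0 18 [[590.7 302.9]]
0 -18 [[547.3 302.2]]
1.5 -18 [[531.1 369.3]]
1.5 18 [[592.8 301.5]]
1.5 -18 [[549.5 300.8]]
tip on planes [[  3.9 -14.7 -97. ]]  short [[ -4.   20.7 -67. ]]
long tip along y -15.197342371010574 x -0.02325566995321091
short tip along y 20.99967445589109 x 1.4867423665208852
```

```bash
python3 - <<'E'
from h import *
plan([575.7,-178,320],1.547)
E
```

```text
shift cm [-41.37 -12.    -1.84] rot [-0.0033  0.0009  0.2818] rows 8.6 F [-0.3  0.8 -2.1] t 16.45
```

Request:
servo_tool(rows=[-1.5,-0.4,-1,0,0,0,-4,-1.2,-1.7,0,0,0.02,-7.5,-2.2,-1.8,0,0,0.05,-11,-3.2,-1.8,0,0,0.07,-14.5,-4.2,-1.8,0,0,0.1,-18,-5.2,-1.8,0,0,0.12,-21.5,-6.2,-1.8,0,0,0.15,-25,-7.3,-1.8,0,0,0.17,-28.5,-8.3,-1.8,0,0,0.2,-32,-9.3,-1.8,0,0,0.22,-35.5,-10.3,-1.8,0,0,0.25,-38.5,-11.2,-1.8,0,0,0.27,-40.5,-11.8,-1.8,0,0,0.28,-41.4,-12,-1.8,0,0,0.282,-41.4,-12,-1.8,0,0,0.282,-41.4,-12,-1.8,0,0,0.282])

```text
time: 18.05
position: [576.0, -177.6, 321.3]
ee_rot: [-3.141, -0.0, 1.547]
wrist_force: [-0.1, 1.1, -2.1]
finger_gap: 9.9
```

```bash
python3 - <<'E'
from h import *
import pickle
st(); plan([575.7,-178,290],1.547)
c=cam('scene'); save(c,'s10',(170,190,290,290),6);pickle.dump(c,open('s10.pkl','wb'))
c=cam('top'); save(c,'t10',(300,120,420,220),6);pickle.dump(c,open('t10.pkl','wb'))
E
```

```text
time 18.05
joints [-3.6040e-01  2.7500e-01  1.0028e+00  3.0000e-04  1.8641e+00 -3.3700e-01]
dq [ 0.0183 -0.0043  0.0018  0.0007 -0.0004  0.0009]
joint_efforts [-1.00350e+00 -4.78479e+01 -3.69446e+01 -6.75000e-02 -8.60000e-03
 -1.92000e-02]
position [ 575.9682 -177.5539  321.2718]
ee_rot [-3.1414e+00 -4.0000e-04  1.5474e+00]
wrist_force [-0.1119  1.1011 -2.0726]
wrist_torque [-0.037   0.0075  0.0399]
finger_gap 9.9341
shift cm [-0.05 -0.03  3.13] rot [-0.0002 -0.0004  0.0004] rows 0.6 F [-0.1  1.1 -2.1] t 18.05
```

View pics/s10.png

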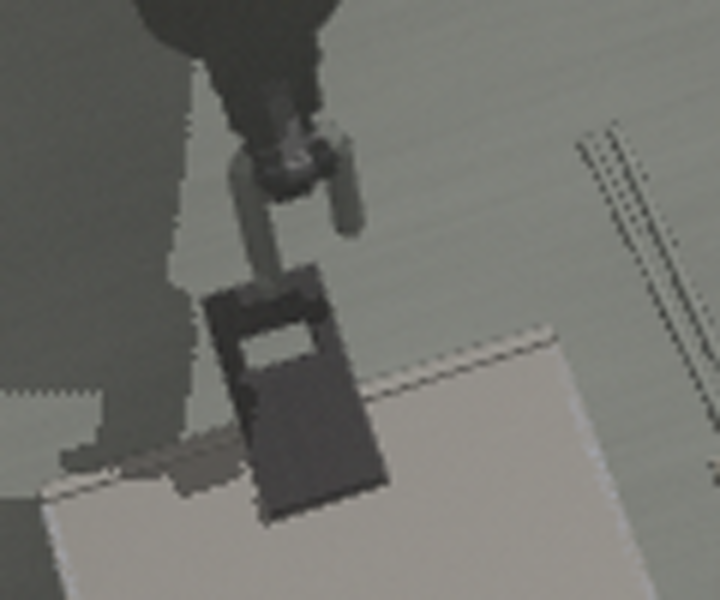

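View pics/t10.png

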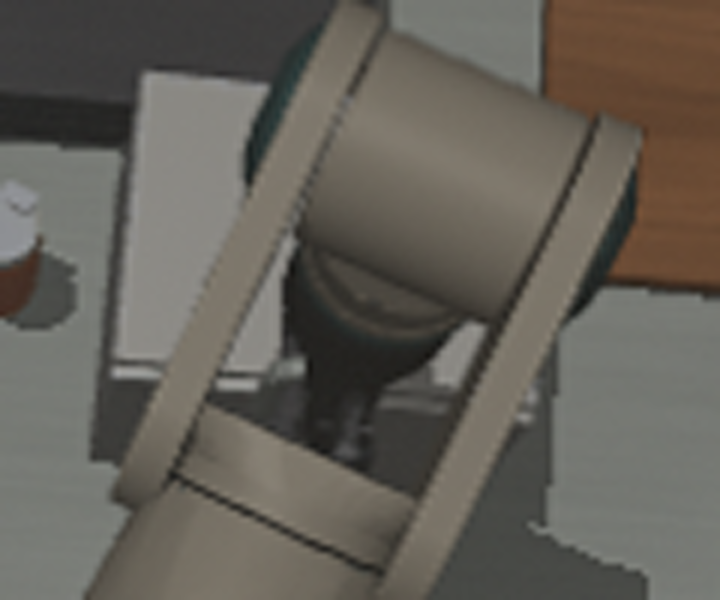

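```bash
python3 - <<'E'
from h import *
import pickle
np.set_printoptions(suppress=True,precision=1)
s=pickle.load(open('s10.pkl','rb')); save(s,'s10b',(195,205,245,265),12)
print('expected tip px', (proj(s,[[575.6,-193.8,224.3]])-[195,205]+.5)*12-.5)
H=np.array([575.3,-195.6,190]); yd=np.array([.022,1,0]);xd=np.array([1,-.022,0])
for a,b in((-15,-15),(-15,15),(15,15),(15,-15),(-25,25),(-25,-25)): print('hole',a,b,((proj(s,H+xd*a+yd*b)-[195,205]+.5)*12-.5))
E
```

```text
expected tip px [[234.5 405.7]]
hole -15 -15 [[156.1 451.2]]
hole -15 15 [[295.4 407.6]]
hole 15 15 [[336.2 527.3]]
hole 15 -15 [[195.4 572. ]]
hole -25 25 [[328. 354.]]
hole -25 -25 [[ 96.8 426.1]]
```

View pics/s10b.png

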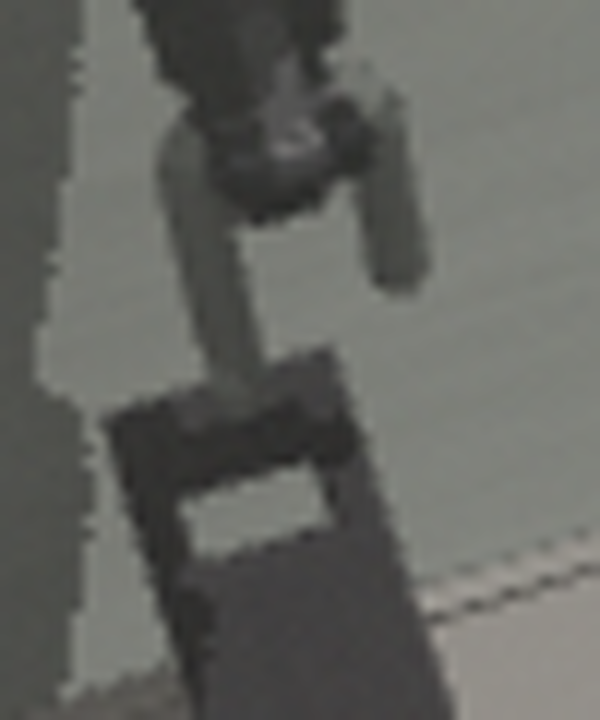

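The scene view puts the tip at about (237,405), within 1–2 mm of the prediction and over the hole centre. Lowering in steps.

Request:
servo_tool(rows=[0.05,-0.08,0,0,0,0,0.05,-0.08,0.8,0,0,0,0.05,-0.08,1.6,0,0,0,0.05,-0.08,2.4,0,0,0,0.05,-0.08,3.2,0,0,0,0.05,-0.08,3.9,0,0,0,0.05,-0.08,4.6,0,0,0,0.05,-0.08,4.6,0,0,0])

```text
time: 18.95
position: [574.9, -177.6, 273.8]
ee_rot: [-3.14, -0.001, 1.547]
wrist_force: [-0.1, -0.1, -2.0]
finger_gap: 10.5
```

```bash
python3 - <<'E'
from h import *
import pickle
st(); plan([575.3,-177.2,244],1.547)
c=cam('scene'); save(c,'s11',(195,205,245,265),10);pickle.dump(c,open('s11.pkl','wb'))
E
```

```text
time 18.95
joints [-3.6090e-01  2.6870e-01  1.1040e+00 -1.0000e-04  1.7711e+00 -3.3680e-01]
dq [-0.0005 -0.0062 -0.0254 -0.002   0.0157 -0.0006]
joint_efforts [ 3.15000e-02 -4.87318e+01 -3.74063e+01  2.60000e-03 -1.37800e-01
  0.00000e+00]
position [ 574.9002 -177.5501  273.7919]
ee_rot [-3.1395e+00 -6.0000e-04  1.5467e+00]
wrist_force [-0.0614 -0.0575 -2.0402]
wrist_torque [ 0.0151  0.0054 -0.0051]
finger_gap 10.4669
shift cm [0.03 0.05 2.98] rot [-0.0021 -0.0006 -0.0003] rows 0.6 F [-0.1 -0.1 -2. ] t 18.95
```

View pics/s11.png

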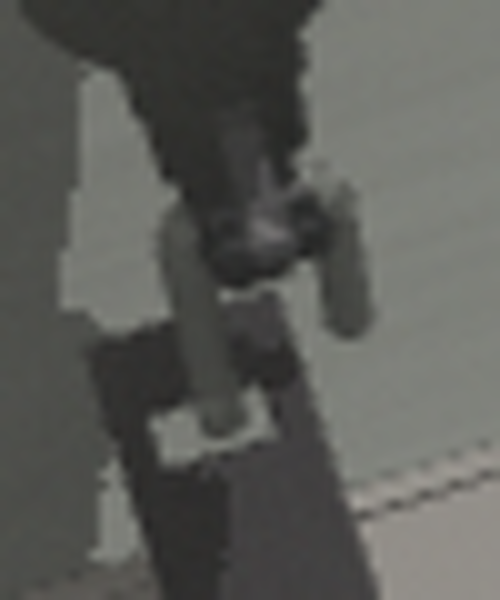

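The leg has entered the upper eye: tip at (225,425), light showing on both sides, no side force. Continuing down.

Request:
servo_tool(rows=[0.02,0,0.6,0,0,0,0.02,0,1.2,0,0,0,0.02,0,1.8,0,0,0,0.02,0,2.4,0,0,0,0.02,0,2.8,0,0,0,0.02,0,3,0,0,0,0.02,0,3,0,0,0,0.02,0,3,0,0,0])

```text
time: 19.8
position: [575.3, -177.5, 245.6]
ee_rot: [3.141, 0.0, 1.547]
wrist_force: [-0.3, 0.0, -1.0]
finger_gap: 10.0
```

```bash
python3 - <<'E'
from h import *
import pickle
st()
c=cam('scene'); save(c,'s12',(180,190,260,270),7);pickle.dump(c,open('s12.pkl','wb')); save(c,'s12full',None,1.4)
c=cam('top'); save(c,'t12',None,1.4)
E
```

```text
time 19.8
joints [-3.6050e-01  2.7100e-01  1.1568e+00 -1.0000e-04  1.7132e+00 -3.3650e-01]
dq [-0.0004 -0.0016 -0.0044 -0.0003  0.0013  0.0004]
joint_efforts [-2.20000e-03 -4.77273e+01 -3.67217e+01  1.20000e-03 -3.40000e-03
 -0.00000e+00]
position [ 575.3019 -177.4739  245.5893]
ee_rot [3.1411e+00 2.0000e-04 1.5468e+00]
wrist_force [-0.3151  0.0025 -1.0389]
wrist_torque [ 0.0436 -0.0017 -0.0331]
finger_gap 9.9716
```

View pics/s12.png

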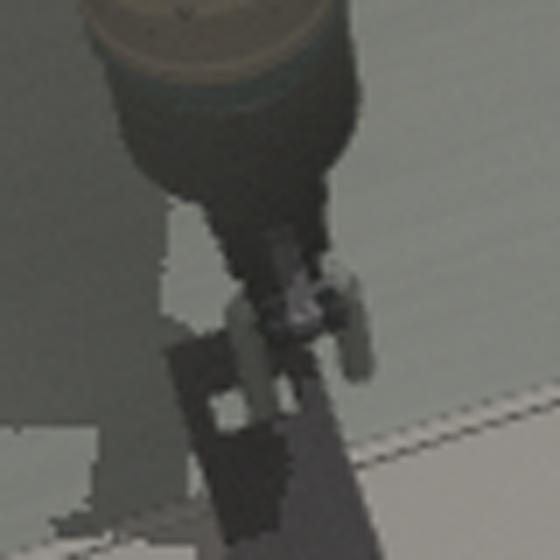

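View pics/s12full.png

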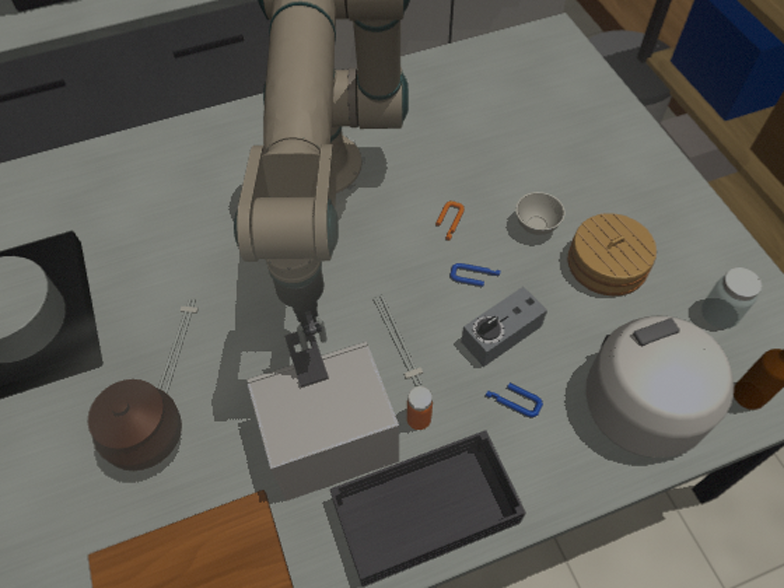

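View pics/t12.png

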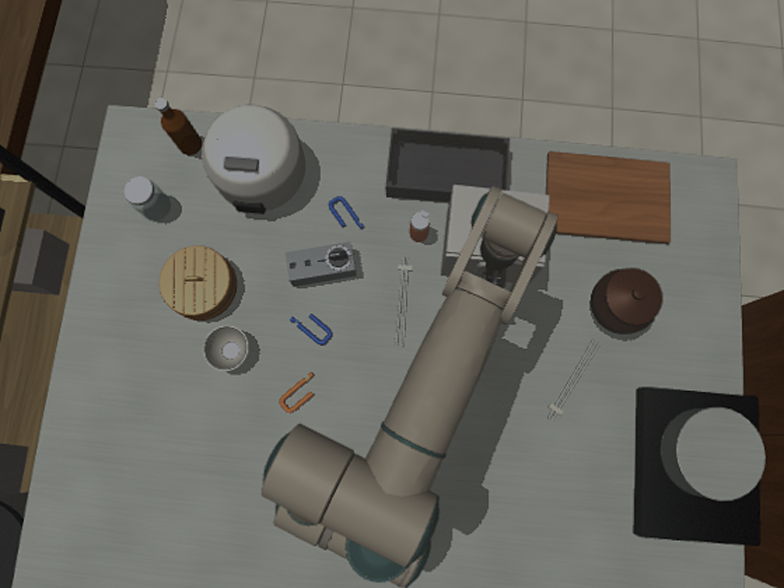

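Request:
servo_tool(rows=[0,0,0,0,0,0,0,0,0,0,0,0,0,0,0,0,0,0,0,0,0,0,0,0,0,0,0,0,0,0,0,0,0,0,0,0])

```text
time: 20.5
position: [575.2, -177.5, 245.3]
ee_rot: [3.142, 0.0, 1.547]
wrist_force: [-0.4, -0.4, -2.1]
finger_gap: 10.0
```

```bash
python3 - <<'E'
from h import *
import pickle
np.set_printoptions(suppress=True,precision=1)
st()
f=[]
for i in range(4):
    c=cam('scene'); f.append(telemetry.read_state()['wrist_force'])
print(np.array(f)); 
o=[180,190]
sh=np.array([575.3,-177.5+1.8,248.6]); yd=np.array([.022,1,0])
for n,P in(('short tip',sh+yd*18+[0,0,-70]),('long tip',sh-yd*18+[0,0,-100]),('long @190',sh-yd*18+[0,0,-58.6]),('long@168',sh-yd*18+[0,0,-80])):
    print(n,(proj(c,P)-o+.5)*7-.5)
# front seam: shut check, panel outer top corner positions
s3=c; save(c,'s13',(160,215,300,345),5)
# long-leg seen just above the plate: compare with plate hole edges
save(c,'s13b',(200,225,240,255),16)
E
```

```text
time 20.5
joints [-0.4  0.3  1.2 -0.   1.7 -0.3]
dq [-0. -0.  0.  0.  0.  0.]
joint_efforts [ -0.  -48.1 -37.    0.    0.    0. ]
position [ 575.2 -177.5  245.3]
ee_rot [3.1 0.  1.5]
wrist_force [-0.4 -0.4 -2.1]
wrist_torque [ 0.  -0.   0.1]
finger_gap 9.9729
[[ 0.2 -0.3 -1.9]
 [ 0.1 -0.2 -1.1]
 [ 0.5 -0.3 -1.5]
 [-0.3 -0.2 -2.1]]
short tip [[353.5 372.3]]
long tip [[266.4 442.2]]
long @190 [[253.  387.4]]
long@168 [[260.  416.1]]
```

View pics/s13b.png

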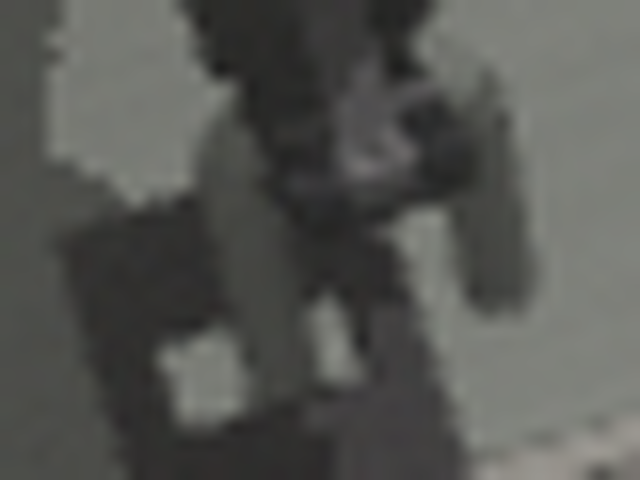

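```bash
python3 - <<'E'
from h import *
print(job.sign_off()); 
E
```

```text
the job is handed in; nothing more can be done
None
```

The whole job was carried out in the order asked and handed in at about 21 s of robot time; no verdict was reported.

- **Bin front:** I pushed it to its stop. It held at about 25 N without moving further, and afterwards only an even thin seam showed, with the two eyes in line.
- **Dial:** I turned it three clicks clockwise. The nose rests along the long mark; the two views gave 0.03 and 0.07 rad off zero. The second is over the 0.06 limit, but the shackle then lifted freely, with only its weight on the wrist.
- **Shackle:** It is held upright with its long leg in the hasp. From the grip height, its tip should be at about z 148, some 15 mm below the lower eye's underside. The top bar is about 58 mm above the hasp plate.
- **Fit in the hasp:** Side forces were under about 0.5 N and the vertical force matched the shackle's weight to within about 1 N. The last picture shows light on both sides of the leg and the short leg clear of the plate. The leg sits about 3 mm off the hole's centre, still well clear of the sides.
- **Not confirmed:** The arm hid the hasp from the top camera, so the final fit was checked from the scene view and forces only. The tip itself was hidden below the plate.
- **Other things:** In the last pictures, the other kitchen things stand where they were.

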